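# Pour the bearing balls from the spouted jug into the counting scale

## Task

Take the blue jug by its handle and carry it upright to the scale with its spout turned to face the scale's pan; only then tilt it over the pan, so that all four steel balls run out over the spout into the pan. Then stand the empty jug upright on the round green mat; set it down, do not drop it.

Things in the scene. Friction and masses are not known exactly. Their poses are not given: they have to be found in the camera images.
- jug: Open blue plastic jug, 0.18 kg (may vary by a quarter), with four steel balls in it at the start. Origin: centre of the underside; own +x runs from the handle to the spout, +z up. Box-shaped body 70 (x) x 74 (y) mm, 80 mm high, 3 mm walls, flat inner floor 64 x 68 mm at z = 4 mm. Balls begin to run out when it is tilted forward by about 45 degrees; 70 degrees empties it.
- jug_lip (a point): Middle of the spout's pouring lip, at x = 94 mm, z = 43 mm in the jug's frame. The spout is a ramp that rises from the inner floor at x = 32 mm to this lip (32 degrees) and narrows from 68 to 57 mm between side walls; their rim is 64 mm high at the lip.
- jug_handle (a point): Middle of the place to hold the jug: a black upright flat bar behind the body, opposite the spout, 14 mm thick (jug's y), 24 mm deep (x), from 32 to 94 mm above the underside. This point is at x = -66 mm, z = 66 mm in the jug's frame. 19 mm free between bar and body. Pinch it across its 14 mm from above.
- scale: White counting scale, 170 x 150 mm, 41 mm high, fixed to the table, with a small blank display at its front (-x of its own frame) and a round open aluminium pan on top. Origin: centre of its underside. Keep the wrist clear of the wall shelf 0.45 m above the back of the table (beyond x = 0.65 m, where y > 0.1 m): pour sideways or towards the robot.
- mat: Flat round green mat, 170 mm across, 4 mm thick, fixed to the table; the jug's place after use. Origin: centre of its underside on the table.
- pan (a point): Centre of the pan's inner floor, 54 mm above the table and 20 mm from the scale's origin along its own +x. The pan is a round dish: 105 mm across inside at the floor, 126 mm at the rim, which stands 31 mm above this point (85 mm above the table).
- ball_0_center (a point): Centre of one of the four loose steel bearing balls, 18 mm across, 24 g, lying in the jug at the start.
- ball_1_center (a point): Centre of one of the four loose steel bearing balls, 18 mm across, 24 g, lying in the jug at the start.
- ball_2_center (a point): Centre of one of the four loose steel bearing balls, 18 mm across, 24 g, lying in the jug at the start.
- ball_3_center (a point): Centre of one of the four loose steel bearing balls, 18 mm across, 24 g, lying in the jug at the start.

How it is judged:
By the outcome, as a careful person would: the job done as asked, in the order asked, and still so for the second after the job is handed in, with the robot touching nothing.
It also fails if it takes over 56 s, if anything falls off the work surface, if the arm or the gripper's body presses on something with over 40 N, if the wrist force passes 120 N, or if a joint passes its speed limit or range.

## Robot

A 6-joint arm with a two-finger parallel gripper is mounted at the origin on a cart in front of the work surface, level with it; the furniture and walls round the work are solid. World frame = base frame: x ahead of the robot, y to its left, z up, the work surface at z = 0. Lengths are in m, angles in degrees, forces in N, time in s.
With the tool pointing down it reaches from about 0.3 to 0.75 m from the base axis. Payload 8.5 kg.
Tool frame: the origin (TCP) lies midway between the tips of the shut fingers; the grasp point (between the pads) lies 19 mm behind it (env.hold_point_z is the distance from the TCP to the grasp point, in m); z points along the fingers, y is the line along which they close (so a half turn about z gives the same grasp; the last joint's range is limited). The gripper opens to 85 mm and grips with 20 to 120 N. Pads are 22 mm wide; open, the fingers measure 114 mm over their backs; the gripper's body (76 mm by 85 mm) begins 54 mm behind the grasp point. The pads swing forward as they close: fully open they stand 13 mm farther back than shut.
Start: joints at [59.112, 21.807, 74.336, -0, 83.858, -12.336], TCP at [0.175, 0.521, 0.231] pointing down, gripper open.
Joint ranges: [-178.18, 178.18], [-50.72, 133.34], [12.68, 142.11], [-81.47, 261.47], [9.98, 163.14], [-165.26, 165.26]. Speed limits (degrees/s): [136.94, 136.94, 180, 180, 180, 180].

## Interface

Orientations are given as a 3x3 rotation matrix whose columns are the frame's x, y, z axes.
In Python, from rig import observe, get_image, camera_info, env gives the robot as it stands.
- The arm moves only by the tool drive_tool, never from a script. Its arguments are lists of equal length, an entry for each row: "offset": the shift along the tool's x, y, z in units of 40 mm (1.0 is 40 mm), a list of three; "turn": the turn, a rotation vector about the tool's x, y, z in units of 6 degrees (1.0 is 6 degrees), a list of three; "hand": the opening, from 0 (shut) to 1 (fully open). A call has exactly 10 rows; each row shifts and turns the commanded pose from where the row before left it, along the tool's axes as they then stand; what a row does not reach is not made up. A row lasts 1/8 s, in which the tool goes at most 62.5 mm and 10.7 degrees, less where a joint would pass 70% of its speed; a pose out of reach is approached as far as the arm can. A call is refused whole if a number of a shift passes 1 or a number of a turn 1, either way. A call with a gripper value outside its range is refused whole. The fingers move at their own pace and stop on an object; "newtons" is the grip in N (left out, the last holds). Time passes only in rows, so rows that do not move let the fingers close, or fill a call up. It gives the time, the measured TCP pose, the force, the opening and the grip force at its end, in the units of the state.
- observe(): the state, without advancing time (a new reading comes with each control period).
- get_image(name): name is "scene" or "top"; returns the picture (480x640x3 uint8, blue, green, red); there is no depth.
- camera_info(name): a dict with "fx", "fy", "cx", "cy" (pixels), "k1" (the pictures are not rectified: a ray, as slopes to the right and down, at radius r is drawn at 1 + k1 r^2 times it, then the intrinsics apply), "world_to_cam" (4x4, takes a point from world to camera coordinates). Camera axes: x right, y down, z forward; pixel columns grow to the right and rows downward; lengths in m; the calibration is good to about 2 mm. A picture is of the moment at which its call begins. camera_info takes no time and is no camera call.
- env.close_job(): hands the job in; it is judged then, once.
The state is a dict: "time_s": time; "q": joint angles; "qvel": joint speeds; "joint_efforts": joint torques, N m; "position": TCP position; "tool_rot": TCP orientation; "ft_force": force on the tool from outside, world axes, zero at the start; "wrist_torque": the same for the moment, N m; "grip_width": finger opening in m; "gripper_force": force on a finger pad.
Only numpy, scipy, OpenCV 4.12 (cv2) and the standard library are available. Lean on these libraries where they do the work, as an engineer would, in place of code of your own. Each camera call takes 0.05 s, during which the arm holds its last target. There are 200 camera calls.

## Working session

There is one attempt and no reset: what is moved stays moved. The work goes in short steps, Python scripts to look and compute and a tool call to move; the robot and the scene stay as the last step left them, time stands still between calls to the robot, and variables do not carry over. Pictures are saved under pics/ and viewed, at most 11 in all, crops included, and the job is handed in when it is done.

Besides the shell and the picture viewer there is one more tool, called by a JSON object that holds its "method" and its "body", one argument or row to a line. drive_tool: Moves the arm, as the interface text tells. Its arguments: {"type":"object","properties":{"offset":{"type":"array"},"turn":{"type":"array"},"hand":{"type":"array"},"newtons":{"type":"number"}},"required":["offset","turn","hand"]}

```bash
mkdir -p pics; python3 - <<'E'
from rig import observe, get_image, camera_info, env
import cv2,numpy as np
for n in("scene","top"):
    cv2.imwrite(f"pics/{n}0.png",get_image(n)); c=camera_info(n); print(n,c)
o=observe(); print(o["time_s"],o["position"],np.round(o["tool_rot"],3),o["grip_width"],env.hold_point_z)
E
```

```text
scene {'fx': 473.1143262674042, 'fy': 473.1143262674042, 'cx': 324.17574979468645, 'cy': 238.52012853343066, 'k1': -0.1197606239067085, 'world_to_cam': array([[ 0.45041173, -0.8927202 , -0.01341312, -0.2407849 ],
       [-0.69426521, -0.3407586 , -0.63393959,  0.4295716 ],
       [ 0.56136004,  0.29484609, -0.77326625,  0.83741669],
       [ 0.        ,  0.        ,  0.        ,  1.        ]])}
top {'fx': 496.1090047715602, 'fy': 496.1090047715602, 'cx': 318.8894771095469, 'cy': 233.6417799117329, 'k1': -2.4169170246455546e-05, 'world_to_cam': array([[-2.52623550e-02, -9.99676586e-01, -2.92181194e-03,
         2.97768898e-02],
       [-9.93766044e-01,  2.54302476e-02, -1.08546542e-01,
         5.65702376e-01],
       [ 1.08585739e-01,  1.61456222e-04, -9.94087074e-01,
         1.18081871e+00],
       [ 0.00000000e+00,  0.00000000e+00,  0.00000000e+00,
         1.00000000e+00]])}
0.1 [0.17483347 0.52118948 0.23076194] [[-0.948  0.318 -0.001]
 [ 0.318  0.948 -0.001]
 [ 0.    -0.001 -1.   ]] 0.0850108225317321 0.0187
```

View pics/scene0.png

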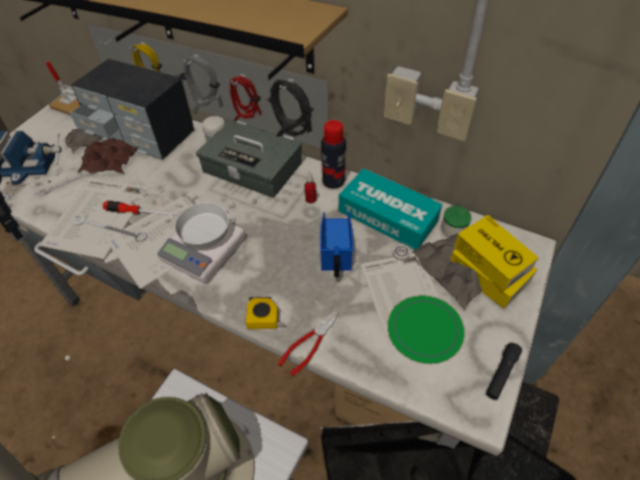

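View pics/top0.png

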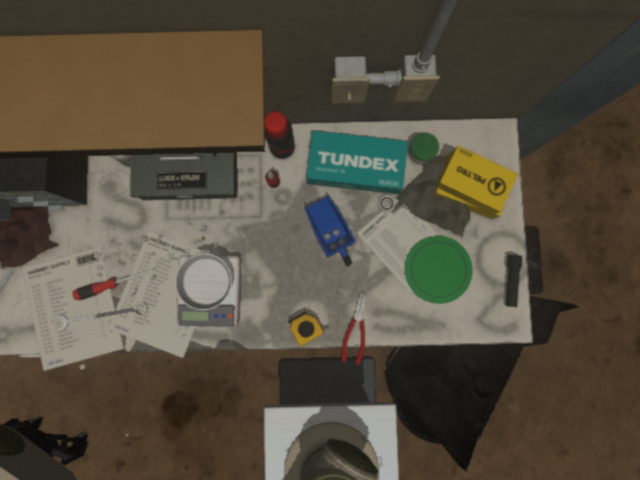

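The scene view shows the jug at (337,245), scale pan at (205,225) and mat at (426,328). In the top view the jug is at (330,228) with its handle at (347,258) and its spout pointing up-left. The pan is at (205,281), the mat at (438,269). Measuring next.

```bash
cat > h.py <<'E'
from rig import observe, get_image, camera_info, env
import cv2,numpy as np
def cast(n,u,v,z):
    c=camera_info(n); K=np.array([[c["fx"],0,c["cx"]],[0,c["fy"],c["cy"]],[0,0,1]])
    p=cv2.undistortPoints(np.array([[[u,v]]],float),K,np.array([c["k1"],0,0,0]))[0,0]
    W=np.array(c["world_to_cam"]); R=W[:3,:3]; o=-R.T@W[:3,3]; d=R.T@np.array([p[0],p[1],1])
    return o+d*(z-o[2])/d[2]
def proj(n,P):
    c=camera_info(n); W=np.array(c["world_to_cam"]); q=W[:3,:3]@np.array(P)+W[:3,3]; s=q[:2]/q[2]
    s=s*(1+c["k1"]*(s@s)); return np.array([c["fx"]*s[0]+c["cx"],c["fy"]*s[1]+c["cy"]])
def big(m):
    cs,_=cv2.findContours(m,cv2.RETR_EXTERNAL,cv2.CHAIN_APPROX_NONE); return max(cs,key=cv2.contourArea)
E
python3 - <<'E'
from h import *
for n in("top","scene"):
    im=cv2.imread(f"pics/{n}0.png"); hsv=cv2.cvtColor(im,cv2.COLOR_BGR2HSV)
    g=cv2.inRange(hsv,(50,120,60),(75,255,255)); c=big(g); e=cv2.fitEllipse(c); print(n,"mat",e,cast(n,*e[0],.004))
    b=cv2.inRange(hsv,(105,120,40),(125,255,255)); x0,y0,x1,y1=(290,180,370,270) if n=="top" else (300,200,370,285)
    m=np.zeros_like(b); m[y0:y1,x0:x1]=b[y0:y1,x0:x1]; c=big(m); r=cv2.minAreaRect(c); print("jug",r,cv2.boxPoints(r).tolist())
    d=np.zeros_like(b); k=cv2.inRange(hsv,(0,0,0),(180,255,45)); d[y0:y1,x0:x1]=k[y0:y1,x0:x1]; c=big(d); r=cv2.minAreaRect(c); print("handle",r,cv2.boxPoints(r).tolist())
t=cv2.imread("pics/top0.png"); s=cv2.imread("pics/scene0.png")
a=cv2.resize(t[185:275,295:375],None,fx=5,fy=5,interpolation=2); b=cv2.resize(t[240:335,165:250],None,fx=4,fy=4,interpolation=2)
c=np.zeros((450,750,3),np.uint8); c[:450,:400]=a; c[:380,405:745]=b; cv2.imwrite("pics/crop.png",c)
E
```

```text
top mat ((438.1017761230469, 269.2052917480469), (63.74061965942383, 65.40579986572266), 140.1580352783203) [ 0.47312178 -0.27740016  0.004     ]
jug ((330.5213623046875, 228.63168334960938), (61.08019256591797, 31.72120475769043), 62.35402297973633) [[302.30072021484375, 208.937744140625], [330.400390625, 194.2188720703125], [358.74200439453125, 248.32562255859375], [330.642333984375, 263.04449462890625]]
handle ((347.1000061035156, 260.2000427246094), (7.602630615234375, 4.472135543823242), 63.43495178222656) [[343.3999938964844, 257.800048828125], [347.3999938964844, 255.800048828125], [350.8000183105469, 262.60003662109375], [346.8000183105469, 264.60003662109375]]
scene mat ((425.65838623046875, 329.1708679199219), (64.49689483642578, 75.6751937866211), 110.08853912353516) [ 0.46920377 -0.27949487  0.004     ]
jug ((336.29156494140625, 242.788330078125), (54.59634780883789, 33.05357360839844), 87.70938873291016) [[318.6869201660156, 216.17250061035156], [351.7140808105469, 214.85142517089844], [353.8962097167969, 269.4041748046875], [320.8690490722656, 270.7252197265625]]
handle ((336.5, 266.0), (20.0, 5.0), 90.0) [[334.0, 256.0], [339.0, 256.0], [339.0, 276.0], [334.0, 276.0]]
```

View pics/crop.png

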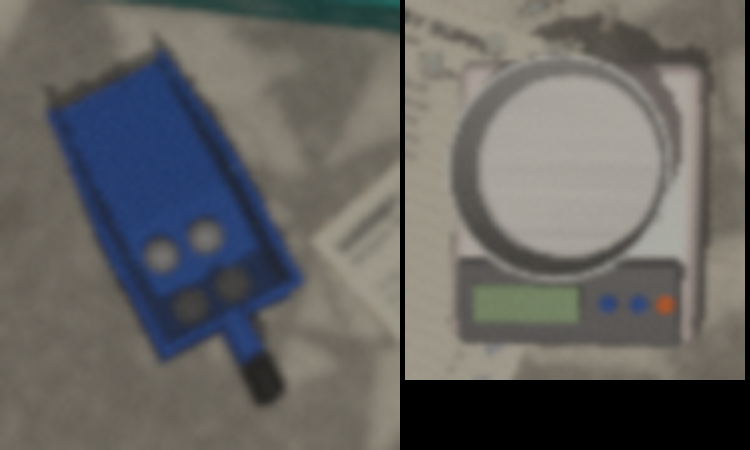

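The crop shows the jug's back rim corners at (327.6,257) and (355.4,241), the spout tips at (305,205) and (327,194), and the handle top at (347.4,260.6). All four balls are inside, and the pan rim is centred at (205.3,281.5).

```bash
python3 - <<'E'
from h import *
ob=[(-.035,.037,.080),(-.035,-.037,.080),(.094,.031,.064),(.094,-.031,.064),(-.066,0,.094)]
px=[(327.6,257),(355.4,241),(305,205),(327,194),(347.4,260.6)]
A=np.array(ob); B=np.array([cast("top",*p,o[2]) for p,o in zip(px,ob)])
a=A[:,:2]-A[:,:2].mean(0); b=B[:,:2]-B[:,:2].mean(0)
yaw=np.arctan2((a[:,0]*b[:,1]-a[:,1]*b[:,0]).sum(),(a*b).sum()); R=np.array([[np.cos(yaw),-np.sin(yaw)],[np.sin(yaw),np.cos(yaw)]])
t=B[:,:2].mean(0)-R@A[:,:2].mean(0); print("yaw",np.degrees(yaw),"t",t,"res",np.round((B[:,:2]-(A[:,:2]@R.T+t))*1000,1).tolist())
print("handle",R@[-.066,0]+t, B[4]); print("scene proj handle top",proj("scene",[*(R@[-.066,0]+t),.094]))
print("pan",cast("top",205.3,281.5,.085))
im=cv2.imread("pics/scene0.png"); h=cv2.cvtColor(im,cv2.COLOR_BGR2HSV)
print(proj("scene",[*cast("top",205.3,281.5,.085)]))
o=observe();print(o["q"],o["position"],o["time_s"])
E
```

```text
yaw 25.229425024498546 t [ 0.55707692 -0.02069235] res [[-4.0, -1.4], [0.2, -0.4], [3.5, -0.6], [2.3, 2.2], [-2.0, 0.2]]
handle [ 0.49737278 -0.04882445] [ 0.49534134 -0.0486071   0.094     ]
scene proj handle top [335.92000525 257.49866617]
pan [0.4559111  0.28046194 0.085     ]
[202.89695614 223.13315891]
[ 5.91143606e+01  2.18382208e+01  7.43806411e+01 -1.71144999e-04
  8.38577334e+01 -1.23353730e+01] [0.17483347 0.52118948 0.23076194] 0.1
```

```bash
cat >> h.py <<'E'
from scipy.spatial.transform import Rotation as Ro
import json
def log():
    o=observe(); open("log.jsonl","a").write(json.dumps([np.array(o["q"]).tolist(),np.array(o["position"]).tolist(),np.array(o["tool_rot"]).tolist()])+"\n"); return o
def down(a):  # tool down, x axis at world angle a
    a=np.radians(a); x=np.array([np.cos(a),np.sin(a),0]); z=np.array([0,0,-1.]); return np.c_[x,np.cross(z,x),z]
def rows(P,R,N,way=None,start=None):
    """straight line to P,R in N rows; way = rotvec (tool frame, deg) to force the sense of turn"""
    o=log(); p,r=(np.array(o["position"]),np.array(o["tool_rot"])) if start is None else start
    rv=Ro.from_matrix(r.T@R).as_rotvec() if way is None else np.radians(way); p0=p.copy()
    off=[];tu=[]
    for i in range(N):
        d=np.round(r.T@(p0+(np.array(P)-p0)*(i+1)/N-p)/.04,2); t=np.round(np.degrees(rv)/N/6,2)
        p=p+r@d*.04; r=r@Ro.from_rotvec(np.radians(t*6)).as_matrix(); off.append(d.tolist()); tu.append((t+0).tolist())
    for i in range(0,N,10): print(json.dumps(off[i:i+10]),json.dumps(tu[i:i+10]))
    print("t",o["time_s"],"end",p.round(4)); return p,r
E
python3 - <<'E'
from h import *
rows([.496,-.0487,.17],down(25.5),30)
E
```

```text
[[-0.4, -0.37, 0.05], [-0.44, -0.33, 0.05], [-0.45, -0.29, 0.05], [-0.48, -0.26, 0.05], [-0.5, -0.22, 0.05], [-0.52, -0.18, 0.06], [-0.53, -0.14, 0.05], [-0.53, -0.09, 0.05], [-0.54, -0.06, 0.05], [-0.55, -0.01, 0.05]] [[0.0, 0.0, 0.76], [0.0, 0.0, 0.76], [0.0, 0.0, 0.76], [0.0, 0.0, 0.76], [0.0, 0.0, 0.76], [0.0, 0.0, 0.76], [0.0, 0.0, 0.76], [0.0, 0.0, 0.76], [0.0, 0.0, 0.76], [0.0, 0.0, 0.76]]
[[-0.54, 0.04, 0.05], [-0.54, 0.07, 0.05], [-0.53, 0.12, 0.05], [-0.52, 0.17, 0.05], [-0.51, 0.2, 0.05], [-0.49, 0.24, 0.06], [-0.47, 0.28, 0.05], [-0.44, 0.32, 0.05], [-0.42, 0.35, 0.05], [-0.39, 0.38, 0.05]] [[0.0, 0.0, 0.76], [0.0, 0.0, 0.76], [0.0, 0.0, 0.76], [0.0, 0.0, 0.76], [0.0, 0.0, 0.76], [0.0, 0.0, 0.76], [0.0, 0.0, 0.76], [0.0, 0.0, 0.76], [0.0, 0.0, 0.76], [0.0, 0.0, 0.76]]
[[-0.35, 0.41, 0.05], [-0.33, 0.44, 0.05], [-0.28, 0.47, 0.05], [-0.25, 0.48, 0.05], [-0.21, 0.5, 0.05], [-0.17, 0.52, 0.06], [-0.13, 0.53, 0.05], [-0.08, 0.54, 0.05], [-0.04, 0.54, 0.05], [0.0, 0.55, 0.05]] [[0.0, 0.0, 0.76], [0.0, 0.0, 0.76], [0.0, 0.0, 0.76], [0.0, 0.0, 0.76], [0.0, 0.0, 0.76], [0.0, 0.0, 0.76], [0.0, 0.0, 0.76], [0.0, 0.0, 0.76], [0.0, 0.0, 0.76], [0.0, 0.0, 0.76]]
t 0.1 end [ 0.496  -0.0487  0.17  ]
```

{"method": "drive_tool", "body": {
  "offset": [
    [-0.4,-0.37,0.05],
    [-0.44,-0.33,0.05],
    [-0.45,-0.29,0.05],
    [-0.48,-0.26,0.05],
    [-0.5,-0.22,0.05],
    [-0.52,-0.18,0.06],
    [-0.53,-0.14,0.05],
    [-0.53,-0.09,0.05],
    [-0.54,-0.06,0.05],
    [-0.55,-0.01,0.05]
  ],
  "turn": [
    [0,0,0.76],
    [0,0,0.76],
    [0,0,0.76],
    [0,0,0.76],
    [0,0,0.76],
    [0,0,0.76],
    [0,0,0.76],
    [0,0,0.76],
    [0,0,0.76],
    [0,0,0.76]
  ],
  "hand": [1,1,1,1,1,1,1,1,1,1]
}}

```text
time_s: 1.35
position: [0.2821, 0.3307, 0.2107]
tool_rot: [[-0.434, 0.901, -0.0], [0.901, 0.434, -0.0], [-0.0, -0.001, -1.0]]
ft_force: [0.4, 0.6, 0.7]
grip_width: 0.0853
gripper_force: 0.0
```

```bash
python3 -c "
from h import *
log()"
```

{"method": "drive_tool", "body": {
  "offset": [
    [-0.54,0.04,0.05],
    [-0.54,0.07,0.05],
    [-0.53,0.12,0.05],
    [-0.52,0.17,0.05],
    [-0.51,0.2,0.05],
    [-0.49,0.24,0.06],
    [-0.47,0.28,0.05],
    [-0.44,0.32,0.05],
    [-0.42,0.35,0.05],
    [-0.39,0.38,0.05]
  ],
  "turn": [
    [0,0,0.76],
    [0,0,0.76],
    [0,0,0.76],
    [0,0,0.76],
    [0,0,0.76],
    [0,0,0.76],
    [0,0,0.76],
    [0,0,0.76],
    [0,0,0.76],
    [0,0,0.76]
  ],
  "hand": [1,1,1,1,1,1,1,1,1,1]
}}

```text
time_s: 2.6
position: [0.3892, 0.1407, 0.1903]
tool_rot: [[0.34, 0.94, -0.001], [0.94, -0.34, -0.0], [-0.0, -0.001, -1.0]]
ft_force: [0.3, 0.1, -0.1]
grip_width: 0.0852
gripper_force: 0.0
```

```bash
python3 -c "
from h import *
log()"
```

{"method": "drive_tool", "body": {
  "offset": [
    [-0.35,0.41,0.05],
    [-0.33,0.44,0.05],
    [-0.28,0.47,0.05],
    [-0.25,0.48,0.05],
    [-0.21,0.5,0.05],
    [-0.17,0.52,0.06],
    [-0.13,0.53,0.05],
    [-0.08,0.54,0.05],
    [-0.04,0.54,0.05],
    [0,0.55,0.05]
  ],
  "turn": [
    [0,0,0.76],
    [0,0,0.76],
    [0,0,0.76],
    [0,0,0.76],
    [0,0,0.76],
    [0,0,0.76],
    [0,0,0.76],
    [0,0,0.76],
    [0,0,0.76],
    [0,0,0.76]
  ],
  "hand": [1,1,1,1,1,1,1,0.6,0.6,0.6]
}}

```text
time_s: 3.85
position: [0.4963, -0.0491, 0.1698]
tool_rot: [[0.91, 0.415, -0.001], [0.415, -0.91, 0.0], [-0.001, -0.0, -1.0]]
ft_force: [0.7, 0.1, 0.1]
grip_width: 0.0514
gripper_force: 0.0
```

```bash
python3 - <<'E'
from h import *
o=log(); print(np.round(o["q"],2),o["position"],np.round(o["tool_rot"],3),o["grip_width"],o["time_s"])
t=get_image("top"); s=get_image("scene")
c=np.zeros((480,780,3),np.uint8); c[:400,:400]=cv2.resize(t[190:290,290:390],None,fx=4,fy=4,interpolation=2); c[:480,400:780]=cv2.resize(s[200:320,290:385],None,fx=4,fy=4,interpolation=2); cv2.imwrite("pics/c1.png",c)
L=[json.loads(l) for l in open("log.jsonl")]
for q,p,r in L: print(np.round(q,1),np.round(p,3),round(np.hypot(p[0],p[1]),4))
E
```

```text
[-19.27  20.02  88.2   -0.    71.83  46.23] [ 0.49630628 -0.04908289  0.16978265] [[ 0.91   0.415 -0.001]
 [ 0.415 -0.91   0.   ]
 [-0.001 -0.    -1.   ]] 0.051422962325317005 3.85
[ 59.1  21.8  74.4  -0.   83.9 -12.3] [0.175 0.521 0.231] 0.5497
[33.8 11.3 93.4 -0.  75.3  8.1] [0.282 0.331 0.211] 0.4346
[ 3.4 10.5 98.3  0.  71.3 23.3] [0.389 0.141 0.19 ] 0.4138
[-19.3  20.   88.2  -0.   71.8  46.2] [ 0.496 -0.049  0.17 ] 0.4987
```

View pics/c1.png

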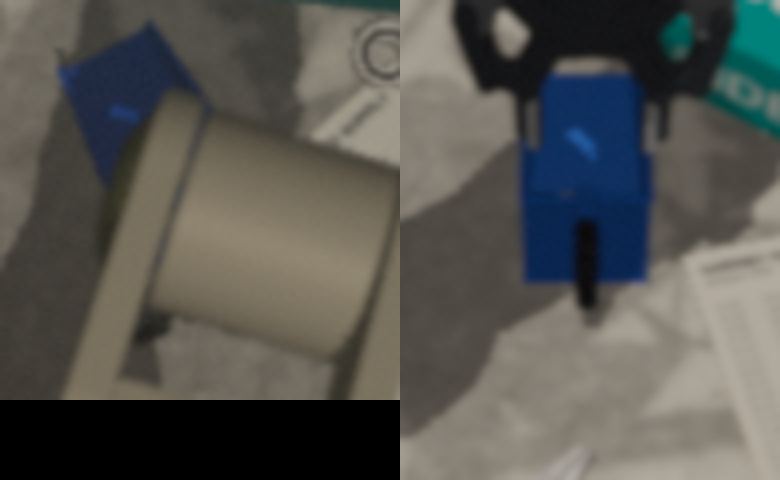

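```bash
python3 - <<'E'
from h import *
L=[json.loads(l) for l in open("log.jsonl")]
A=[];b=[];off=[]
for q,p,r in L:
    q=np.radians(q); c,s=np.cos(q[0]),np.sin(q[0]); f=c*p[0]+s*p[1]; off.append(-s*p[0]+c*p[1]); s2,c2,s3,c3=np.sin(q[1]),np.cos(q[1]),np.sin(q[1]+q[2]),np.cos(q[1]+q[2])
    A+=[[1,s2,s3,c3,0],[0,c2,c3,-s3,1]]; b+=[f,p[2]]
A=np.array(A);b=np.array(b)
print(off)
for cols in([1,2,4],[0,1,2,4],[0,1,2,3,4]):
    x,res,_,sv=np.linalg.lstsq(A[:,cols],b,rcond=None); print(cols,x.round(4),np.abs(A[:,cols]@x-b).max(),sv.round(2))
E
```

```text
[np.float64(0.11749923525178962), np.float64(0.11749620570658159), np.float64(0.11750102255073572), np.float64(0.11749527726242048)]
[1, 2, 4] [ 0.5808  0.3119 -0.2783] 0.010863947631056803 [2.82 2.01 0.13]
[0, 1, 2, 4] [-0.0444  0.5945  0.3537 -0.281 ] 0.010431501632898355 [2.84 2.81 0.13 0.12]
[0, 1, 2, 3, 4] [-1.000e-04  5.367e-01  3.506e-01  1.024e-01 -1.277e-01] 3.0396913264063574e-05 [3.46 2.83 0.22 0.12 0.07]
```

{"method": "drive_tool", "body": {
  "offset": [
    [0,0,-0.5],
    [0,0,-0.5],
    [0,0,0],
    [0,0,0],
    [0,0,0],
    [0,0,0],
    [0,0,0],
    [0,0,0],
    [0,0,0],
    [0,0,0]
  ],
  "turn": [
    [1,0,0],
    [1,0,0],
    [1,0,0],
    [1,0,0],
    [1,0,0],
    [0,0,0],
    [0,0,0],
    [0,0,0],
    [0,0,0],
    [0,0,0]
  ],
  "hand": [0.6,0.6,0.6,0.6,0.6,0.6,0.6,0.6,0.6,0.6]
}}

```text
time_s: 5.2
position: [0.497, -0.0502, 0.2102]
tool_rot: [[0.909, 0.362, -0.208], [0.417, -0.787, 0.454], [0.0, -0.5, -0.866]]
ft_force: [0.7, 0.1, 0.3]
grip_width: 0.0509
gripper_force: 0.0
```

```bash
python3 -c "
from h import *
o=log();print(np.round(o['q'],2))"
```

```text
[-28.66  26.87  75.52  17.76 101.84  36.58]
```

{"method": "drive_tool", "body": {
  "offset": [
    [0,0,0],
    [0,0,0],
    [0,0,0],
    [0,0,0],
    [0,0,0],
    [0,0,0],
    [0,0,0],
    [0,0,0],
    [0,0,0],
    [0,0,0]
  ],
  "turn": [
    [-1,0,0],
    [-1,0,0],
    [-1,0,0],
    [-1,0,0],
    [-1,0,0],
    [0,1,0],
    [0,1,0],
    [0,1,0],
    [0,1,0],
    [0,1,0]
  ],
  "hand": [0.6,0.6,0.6,0.6,0.6,0.6,0.6,0.6,0.6,0.6]
}}

```text
time_s: 6.45
position: [0.497, -0.0504, 0.2104]
tool_rot: [[0.785, 0.417, 0.458], [0.361, -0.909, 0.209], [0.503, 0.001, -0.864]]
ft_force: [0.7, -0.7, 0.5]
grip_width: 0.0514
gripper_force: 0.0
```

```bash
cat > kin.py <<'E'
from h import *
from scipy.optimize import least_squares
def rx(a): return Ro.from_euler('x',a,degrees=True).as_matrix()
def ry(a): return Ro.from_euler('y',a,degrees=True).as_matrix()
def rz(a): return Ro.from_euler('z',a,degrees=True).as_matrix()
# x forward,y left,z up; pitch about +y leans forward
def fk(q,P):
    d1,o1,a2,d4,a3,o4,e5,o5,L=P
    R=rz(q[0]); p=np.array([0,0,d1])+R@[0,o1,0]
    R=R@ry(q[1]); p=p+R@[0,0,a2]; R=R@ry(q[2]); p=p+R@[a3,0,d4]
    R=R@rz(SG[0]*q[3]); p=p+R@[e5,o4,0]; R=R@ry(q[4]); p=p+R@[0,o5,L]
    R=R@rz(q[5]-90); return p,R
SG=[1]
E
python3 - <<'E'
import kin; from kin import *
o=log();print(np.round(o['q'],2),o["time_s"])
L=[json.loads(l) for l in open("log.jsonl")]
for s in(1,-1):
    kin.SG[0]=s
    print("rot err",[round(np.degrees(Ro.from_matrix(fk(q,np.ones(9)*.1)[1].T@np.array(r)).magnitude()),2) for q,p,r in L])
    f=lambda P:np.concatenate([fk(q,P)[0]-p for q,p,r in L])
    r=least_squares(f,[.1,.1,.5,.35,.1,0,0,0,.2],x_scale=.1); print(s,r.x.round(4),np.abs(r.fun).max(),np.linalg.svd(r.jac)[1].round(3))
E
```

```text
[-32.75   9.48 102.52  31.18  54.83  17.29] 6.45
rot err [np.float64(180.0), np.float64(180.0), np.float64(180.0), np.float64(180.0), np.float64(180.0), np.float64(180.0)]
1 [ 0.1301  0.1175  0.5371  0.3508  0.103   0.064   0.     -0.064   0.2575] 1.767982427125503e-10 [5.383 4.22  2.532 0.591 0.506 0.408 0.139 0.092 0.   ]
rot err [np.float64(180.0), np.float64(180.0), np.float64(180.0), np.float64(180.0), np.float64(172.82), np.float64(145.3)]
-1 [ 0.0953  0.2197  0.5549  0.3406  0.4979  0.8649 -0.413  -0.9647  0.2603] 0.02026712331839814 [5.383 4.22  2.532 0.591 0.506 0.408 0.139 0.092 0.   ]
```

```bash
cat >> kin.py <<'E'
PP=[.1301,.1175,.5371,.3508,.103,0,0,0,.2575]
LO=np.array([-178.18,-50.72,12.68,-81.47,9.98,-165.26]);HI=np.array([178.18,133.34,142.11,261.47,163.14,165.26])
def fk2(q):
    p,R=fk(q,PP); return p,R@rz(180)
def ik(p,R,q0):
    def f(q):
        P,r=fk2(q); return np.r_[(P-p)*10,(r-R).ravel()]
    s=least_squares(f,np.clip(q0,LO+.01,HI-.01),bounds=(LO,HI),x_scale=30); return s.x,np.abs(s.fun).max()
PAN=np.array([.456,.2805]); 
def pour(psi,th,s,back=.03,lipz=.10):
    Rj=rz(psi)@ry(th); u=np.array([np.cos(np.radians(psi)),np.sin(np.radians(psi)),0])
    lip=np.r_[PAN,lipz]-back*u
    p=lip+Rj@np.array([-.160,0,.004]); R=Rj@(np.diag([1,-1,-1]) if s>0 else np.diag([-1,1,-1])); return p,R
E
python3 - <<'E'
from kin import *
for s in(1,-1):
  for psi in range(0,360,20):
    qs=[];bad=None
    p,R=pour(psi,0,s,lipz=.14)
    a=np.degrees(np.arctan2(p[1],p[0])); xa=psi if s>0 else psi+180
    q1=a-12; q6=(q1+90-xa+180)%360-180
    q,e=ik(p,R,[q1,30,75,0,75,q6]); 
    for th in range(0,81,8):
        p,R=pour(psi,th,s,lipz=.14-.04*min(1,th/40)); q,e=ik(p,R,q); qs.append(q)
        if e>.003: bad=th;break
    qs=np.array(qs); m=np.minimum(qs-LO,HI-qs).min(); st=np.abs(np.diff(qs,axis=0)).max() if len(qs)>1 else 0
    w=p-R@[0,0,.2575]
    if bad is None or bad>=56: print(s,psi,bad,"margin",m.round(1),"maxstep",round(st,1),qs[0].round(0),qs[-1].round(0),"wrist",w.round(2))
E
```

```text
1 0 None margin 12.0 maxstep 10.4 [ 29.  11. 106.  -0.  62. 119.] [ 14.  47.  58.  29. 151. 118.] wrist [0.66 0.28 0.3 ]
1 20 None margin 6.3 maxstep 11.4 [ 18.   8. 111.  -0.  61.  88.] [ 19.  49.  54.  -2. 157.  88.] wrist [0.64 0.35 0.3 ]
1 40 None margin 10.7 maxstep 10.4 [  7.   8. 111.  -0.  61.  57.] [ 25.  49.  54. -34. 152.  56.] wrist [0.61 0.41 0.3 ]
1 60 None margin 22.2 maxstep 8.8 [ -0.  11. 107.  -0.  62.  30.] [ 30.  47.  58. -52. 141.  39.] wrist [0.56 0.45 0.3 ]
1 80 None margin 20.2 maxstep 8.4 [ -3.  16. 100.  -0.  64.   7.] [ 34.  44.  64. -61. 127.  33.] wrist [0.49 0.48 0.3 ]
1 100 None margin 13.2 maxstep 8.5 [ -3.  22.  91.  -0.  68. -13.] [ 38.  40.  74. -68. 111.  30.] wrist [0.42 0.48 0.3 ]
1 120 None margin 5.2 maxstep 9.1 [ -0.  27.  80.  -0.  72. -30.] [ 40.  36.  84. -76.  94.  31.] wrist [0.36 0.45 0.3 ]
1 140 80 margin 0.0 maxstep 11.0 [  4.  33.  70.   0.  77. -46.] [ 40.  30.  92. -81.  77.  30.] wrist [0.3  0.41 0.3 ]
1 160 64 margin 0.0 maxstep 16.7 [  9.  38.  61.   0.  81. -61.] [ 30.  22.  98. -81.  44.  17.] wrist [0.33 0.33 0.36]
1 180 64 ma
[... 1359 characters left out ...]
gin 25.5 maxstep 17.2 [29. 42. 53.  0. 86. 59.] [ -2.  21. 117. 105.  64. -49.] wrist [0.36 0.11 0.3 ]
-1 260 None margin 34.1 maxstep 11.1 [34. 38. 60.  0. 82. 44.] [ -5.  25. 108.  86.  79. -42.] wrist [0.42 0.08 0.3 ]
-1 280 None margin 44.7 maxstep 9.1 [37. 34. 68.  0. 78. 27.] [ -4.  30.  97.  74.  95. -39.] wrist [0.49 0.08 0.3 ]
-1 300 None margin 52.9 maxstep 8.3 [39. 28. 79. -0. 73.  9.] [ -1.  35.  86.  64. 110. -38.] wrist [0.56 0.11 0.3 ]
-1 320 None margin 37.9 maxstep 8.1 [ 39.  23.  89.  -0.  68. -11.] [  3.  40.  75.  56. 125. -40.] wrist [0.61 0.15 0.3 ]
-1 340 None margin 23.8 maxstep 8.2 [ 36.  17.  99.  -0.  65. -34.] [  8.  44.  66.  46. 139. -47.] wrist [0.64 0.21 0.3 ]
```

{"method": "drive_tool", "body": {
  "offset": [
    [0,0,0],
    [0,0,0],
    [0,0,0],
    [0,0,0],
    [0,0,0],
    [0,0,0.4],
    [0,0,0.4],
    [0,0,0.4],
    [0,0,0.4],
    [0,0,0.4]
  ],
  "turn": [
    [0,-1,0],
    [0,-1,0],
    [0,-1,0],
    [0,-1,0],
    [0,-1,0],
    [0,0,-0.15],
    [0,0,0],
    [0,0,0],
    [0,0,0],
    [0,0,0]
  ],
  "hand": [0.6,0.6,0.6,0.6,0.6,0.6,0.6,0.6,0.6,0.6]
}}

```text
time_s: 7.7
position: [0.497, -0.0503, 0.1296]
tool_rot: [[0.902, 0.431, 0.0], [0.431, -0.902, -0.0], [0.0, 0.0, -1.0]]
ft_force: [0.5, 0.0, 0.7]
grip_width: 0.0512
gripper_force: 0.0
```

```bash
python3 - <<'E'
from h import *
rows([.4965,-.0487,.047],down(25.5),10)
E
```

```text
[[0.0, -0.0, 0.21], [0.0, -0.01, 0.2], [0.0, -0.0, 0.21], [0.0, -0.01, 0.21], [0.0, -0.0, 0.2], [0.0, -0.01, 0.21], [0.0, 0.0, 0.21], [0.0, -0.0, 0.2], [0.0, -0.01, 0.21], [0.0, -0.0, 0.21]] [[0.0, 0.0, 0.0], [0.0, 0.0, 0.0], [0.0, 0.0, 0.0], [0.0, 0.0, 0.0], [0.0, 0.0, 0.0], [0.0, 0.0, 0.0], [0.0, 0.0, 0.0], [0.0, 0.0, 0.0], [0.0, 0.0, 0.0], [0.0, 0.0, 0.0]]
t 7.7 end [ 0.4964 -0.0489  0.0468]
```

{"method": "drive_tool", "body": {
  "offset": [
    [0,-0.02,0.3],
    [0,-0.02,0.3],
    [0,0,0.3],
    [0,0,0.3],
    [0,0,0.3],
    [0,0,0.3],
    [0,0,0.26],
    [0,0,0],
    [0,0,0],
    [0,0,0]
  ],
  "turn": [
    [0,0,0],
    [0,0,0],
    [0,0,0],
    [0,0,0],
    [0,0,0],
    [0,0,0],
    [0,0,0],
    [0,0,0],
    [0,0,0],
    [0,0,0]
  ],
  "hand": [0.6,0.6,0.6,0.6,0.6,0.6,0.6,0.6,0.4,0.35],
  "newtons": 60
}}

```text
time_s: 8.95
position: [0.4966, -0.049, 0.048]
tool_rot: [[0.902, 0.431, 0.001], [0.431, -0.902, -0.0], [0.001, 0.001, -1.0]]
ft_force: [0.3, 1.4, -0.4]
grip_width: 0.0298
gripper_force: 0.0
```

{"method": "drive_tool", "body": {
  "offset": [
    [0,0,0],
    [0,0,0],
    [0,0,0],
    [0,0,0],
    [0,0,0],
    [0,0,0],
    [0,0,0],
    [0,0,0],
    [0,0,0],
    [0,0,0]
  ],
  "turn": [
    [0,0,0],
    [0,0,0],
    [0,0,0],
    [0,0,0],
    [0,0,0],
    [0,0,0],
    [0,0,0],
    [0,0,0],
    [0,0,0],
    [0,0,0]
  ],
  "hand": [0.3,0.25,0.2,0.17,0.15,0.1,0.05,0,0,0],
  "newtons": 70
}}

```text
time_s: 10.2
position: [0.4964, -0.0489, 0.0477]
tool_rot: [[0.902, 0.431, 0.0], [0.431, -0.902, -0.0], [0.0, 0.0, -1.0]]
ft_force: [-0.7, 0.5, 6.0]
grip_width: 0.0133
gripper_force: 68.1
```

```bash
python3 - <<'E'
from h import *
o=log(); print(o["time_s"],o["position"],o["grip_width"],o["gripper_force"],o["ft_force"])
s=get_image("scene"); cv2.imwrite("pics/g1.png",cv2.resize(s[190:310,280:420],None,fx=4,fy=4,interpolation=2))
E
```

```text
10.2 [ 0.49640533 -0.0489376   0.04774761] 0.013343911286628438 68.05023908615112 [-0.69627798  0.46260296  5.99115239]
```

View pics/g1.png

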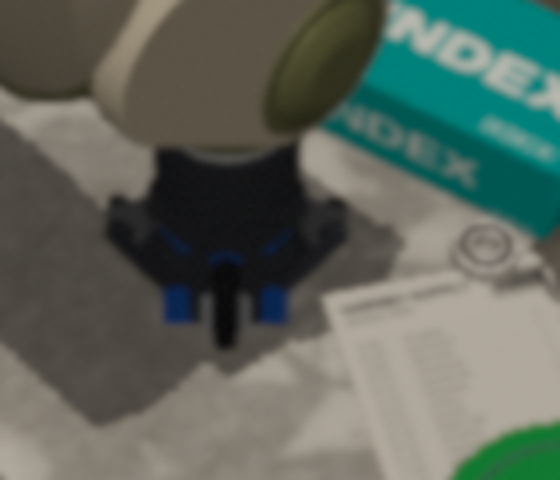

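The image shows the pads closed on the black bar at about (225,300) in the crop, so the grasp is good. Now lifting.

{"method": "drive_tool", "body": {
  "offset": [
    [0,0,-0.05],
    [0,0,-0.1],
    [0,0,-0.2],
    [0,0,-0.3],
    [0,0,-0.4],
    [0,0,-0.5],
    [0,0,-0.5],
    [0,0,-0.4],
    [0,0,-0.3],
    [0,0,-0.15]
  ],
  "turn": [
    [0,0,0],
    [0,0,0],
    [0,0,0],
    [0,0,0],
    [0,0,0],
    [0,0,0],
    [0,0,0],
    [0,0,0],
    [0,0,0],
    [0,0,0]
  ],
  "hand": [0,0,0,0,0,0,0,0,0,0],
  "newtons": 110
}}

```text
time_s: 11.5
position: [0.4964, -0.0489, 0.1644]
tool_rot: [[0.902, 0.431, 0.001], [0.431, -0.902, -0.0], [0.001, 0.001, -1.0]]
ft_force: [-0.8, -0.8, -3.8]
grip_width: 0.0127
gripper_force: 107.3
```

```bash
python3 - <<'E'
from h import *
from kin import pour
p,R=pour(90,0,1,lipz=.15)
print(p); rows(p,R,20); o=observe(); print(o["gripper_force"],o["grip_width"],o["ft_force"])
s=get_image("scene"); t=get_image("top"); cv2.imwrite("pics/l1.png",cv2.resize(s[150:300,230:420],None,fx=4,fy=4,interpolation=2))
E
```

```text
[0.456  0.0905 0.154 ]
[[0.03, -0.18, 0.01], [0.04, -0.18, 0.02], [0.05, -0.17, 0.01], [0.06, -0.17, 0.01], [0.07, -0.17, 0.01], [0.08, -0.16, 0.02], [0.08, -0.16, 0.01], [0.1, -0.16, 0.01], [0.1, -0.14, 0.02], [0.12, -0.15, 0.01]] [[0.0, 0.0, -0.54], [0.0, 0.0, -0.54], [0.0, 0.0, -0.54], [0.0, 0.0, -0.54], [0.0, 0.0, -0.54], [0.0, 0.0, -0.54], [0.0, 0.0, -0.54], [0.0, 0.0, -0.54], [0.0, 0.0, -0.54], [0.0, 0.0, -0.54]]
[[0.12, -0.13, 0.01], [0.13, -0.13, 0.02], [0.13, -0.12, 0.01], [0.14, -0.11, 0.01], [0.15, -0.11, 0.01], [0.16, -0.09, 0.02], [0.16, -0.09, 0.01], [0.16, -0.08, 0.01], [0.17, -0.07, 0.02], [0.17, -0.06, 0.01]] [[0.0, 0.0, -0.54], [0.0, 0.0, -0.54], [0.0, 0.0, -0.54], [0.0, 0.0, -0.54], [0.0, 0.0, -0.54], [0.0, 0.0, -0.54], [0.0, 0.0, -0.54], [0.0, 0.0, -0.54], [0.0, 0.0, -0.54], [0.0, 0.0, -0.54]]
t 11.5 end [0.4559 0.0905 0.1539]
107.28869676589966 0.012693229179945802 [-0.78890692 -0.81637622 -3.83756369]
```

View pics/l1.png

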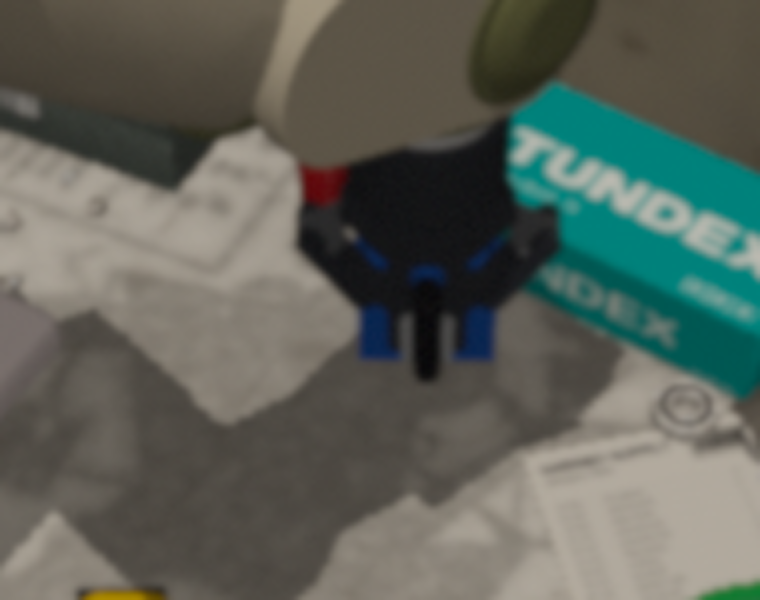

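The jug is lifted and hangs upright between the pads (bar at (427,330) in the crop). Carrying to the scale.

{"method": "drive_tool", "body": {
  "offset": [
    [0.03,-0.18,0.01],
    [0.04,-0.18,0.02],
    [0.05,-0.17,0.01],
    [0.06,-0.17,0.01],
    [0.07,-0.17,0.01],
    [0.08,-0.16,0.02],
    [0.08,-0.16,0.01],
    [0.1,-0.16,0.01],
    [0.1,-0.14,0.02],
    [0.12,-0.15,0.01]
  ],
  "turn": [
    [0,0,-0.54],
    [0,0,-0.54],
    [0,0,-0.54],
    [0,0,-0.54],
    [0,0,-0.54],
    [0,0,-0.54],
    [0,0,-0.54],
    [0,0,-0.54],
    [0,0,-0.54],
    [0,0,-0.54]
  ],
  "hand": [0,0,0,0,0,0,0,0,0,0]
}}

```text
time_s: 12.85
position: [0.4758, 0.0212, 0.1578]
tool_rot: [[0.529, 0.849, -0.001], [0.849, -0.529, 0.0], [-0.0, -0.001, -1.0]]
ft_force: [0.5, 0.5, -2.9]
grip_width: 0.0129
gripper_force: 107.4
```

{"method": "drive_tool", "body": {
  "offset": [
    [0.12,-0.13,0.01],
    [0.13,-0.13,0.02],
    [0.13,-0.12,0.01],
    [0.14,-0.11,0.01],
    [0.15,-0.11,0.01],
    [0.16,-0.09,0.02],
    [0.16,-0.09,0.01],
    [0.16,-0.08,0.01],
    [0.17,-0.07,0.02],
    [0.17,-0.06,0.01]
  ],
  "turn": [
    [0,0,-0.54],
    [0,0,-0.54],
    [0,0,-0.54],
    [0,0,-0.54],
    [0,0,-0.54],
    [0,0,-0.54],
    [0,0,-0.54],
    [0,0,-0.54],
    [0,0,-0.54],
    [0,0,-0.54]
  ],
  "hand": [0,0,0,0,0,0,0,0,0,0]
}}

```text
time_s: 14.1
position: [0.4556, 0.0907, 0.1527]
tool_rot: [[-0.008, 1.0, -0.001], [1.0, 0.008, -0.0], [-0.0, -0.001, -1.0]]
ft_force: [0.3, 0.2, -3.8]
grip_width: 0.0125
gripper_force: 107.4
```

```bash
python3 - <<'E'
from h import *
s=get_image("scene"); t=get_image("top")
c=np.zeros((560,800,3),np.uint8); c[:480,:440]=cv2.resize(s[160:280,170:280],None,fx=4,fy=4,interpolation=2); c[:560,440:800]=cv2.resize(t[190:330,190:280],None,fx=4,fy=4,interpolation=2); cv2.imwrite("pics/p0.png",c)
# pour program: shift+turn rows keeping the lip on its path, lip z .15 -> .10 over first 36 deg
from kin import pour,ik
o=log(); st=(np.array(o["position"]),np.array(o["tool_rot"])); p,r=st; out=[]
for i in range(30):
    th=2.7*(i+1); P,R=pour(90,th,1,lipz=.15-.05*min(1,th/40))
    d=np.round(r.T@(P-p)/.04,2); t=np.round(np.degrees(Ro.from_matrix(r.T@R).as_rotvec())/6,2)
    p=p+r@d*.04; r=r@Ro.from_rotvec(np.radians(t*6)).as_matrix(); out.append((d.tolist(),t.tolist()))
for k in range(0,30,10): print([a for a,b in out[k:k+10]],[b for a,b in out[k:k+10]])
print(o["time_s"],o["position"],p)
E
```

```text
[[-0.0, 0.01, -0.14], [0.01, 0.0, -0.1], [0.02, 0.0, -0.1], [0.02, 0.0, -0.11], [0.02, 0.0, -0.1], [0.03, 0.0, -0.11], [0.04, 0.0, -0.11], [0.03, 0.0, -0.11], [0.04, 0.0, -0.11], [0.05, 0.0, -0.11]] [[-0.01, -0.45, 0.07], [0.0, -0.45, -0.0], [0.0, -0.45, -0.0], [0.0, -0.45, -0.0], [0.0, -0.45, -0.0], [0.0, -0.45, -0.0], [0.0, -0.45, -0.0], [0.0, -0.45, -0.0], [0.0, -0.45, -0.0], [0.0, -0.45, -0.0]]
[[0.04, 0.0, -0.11], [0.06, 0.0, -0.12], [0.05, 0.0, -0.11], [0.06, 0.0, -0.12], [0.05, 0.0, -0.14], [0.01, 0.0, -0.18], [0.01, 0.0, -0.19], [0.01, 0.0, -0.19], [0.0, 0.0, -0.19], [0.01, 0.0, -0.19]] [[0.0, -0.45, -0.0], [0.0, -0.45, -0.0], [0.0, -0.45, -0.0], [0.0, -0.45, -0.0], [0.0, -0.45, -0.0], [-0.0, -0.45, -0.0], [-0.0, -0.45, -0.0], [-0.0, -0.45, -0.0], [-0.0, -0.45, -0.0], [-0.0, -0.45, -0.0]]
[[0.01, 0.0, -0.19], [0.01, 0.0, -0.18], [0.01, 0.0, -0.19], [0.01, 0.0, -0.19], [0.01, 0.0, -0.19], [0.01, 0.0, -0.19], [0.01, 0.0, -0.19], [0.01, 0.0, -0.18], [0.01, 0.0, -0.19], [0.01, 0.0, -0.19]] [[-0.0, -0.45, -0.0], [-0.0, -0.45, -0.0], [-0.0, -0.45, -0.0], [-0.0, -0.45, -0.0], [-0.0, -0.45, -0.0], [-0.0, -0.45, -0.0], [-0.0, -0.45, -0.0], [-0.0, -0.45, -0.0], [-0.0, -0.45, -0.0], [-0.0, -0.45, -0.0]]
14.2 [0.45548361 0.09093989 0.1527184 ] [0.45589769 0.22942349 0.2584767 ]
```

View pics/p0.png

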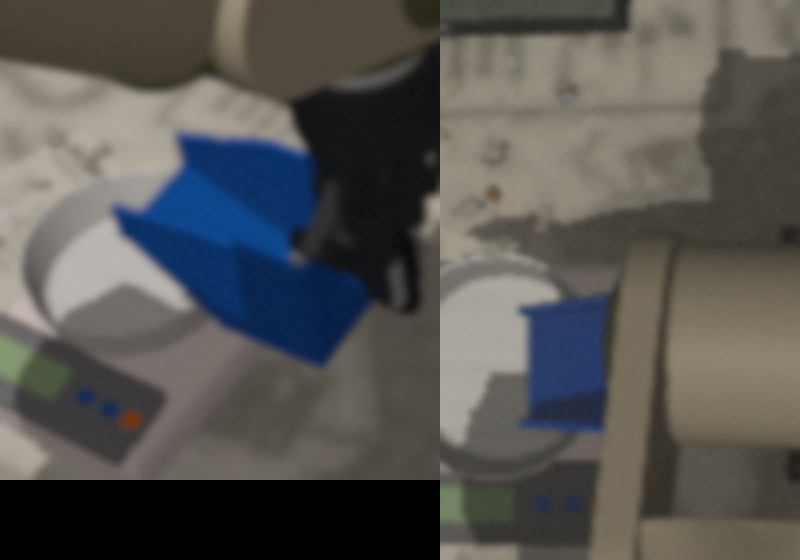

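The jug is upright at the scale. Its spout lip is at about (211,282) in the top view and points left over the pan near its right edge. Now tilting.

{"method": "drive_tool", "body": {
  "offset": [
    [0,0.01,-0.14],
    [0.01,0,-0.1],
    [0.02,0,-0.1],
    [0.02,0,-0.11],
    [0.02,0,-0.1],
    [0.03,0,-0.11],
    [0.04,0,-0.11],
    [0.03,0,-0.11],
    [0.04,0,-0.11],
    [0.05,0,-0.11]
  ],
  "turn": [
    [0,-0.45,0.07],
    [0,-0.45,0],
    [0,-0.45,0],
    [0,-0.45,0],
    [0,-0.45,0],
    [0,-0.45,0],
    [0,-0.45,0],
    [0,-0.45,0],
    [0,-0.45,0],
    [0,-0.45,0]
  ],
  "hand": [0,0,0,0,0,0,0,0,0,0]
}}

```text
time_s: 15.45
position: [0.4564, 0.1095, 0.1927]
tool_rot: [[0.003, 1.0, -0.001], [0.89, -0.003, -0.455], [-0.455, 0.0, -0.89]]
ft_force: [-0.1, -0.0, -4.4]
grip_width: 0.013
gripper_force: 107.4
```

{"method": "drive_tool", "body": {
  "offset": [
    [0.04,0,-0.11],
    [0.06,0,-0.12],
    [0.05,0,-0.11],
    [0.06,0,-0.12],
    [0.05,0,-0.14],
    [0.01,0,-0.18],
    [0.01,0,-0.19],
    [0.01,0,-0.19],
    [0,0,-0.19],
    [0.01,0,-0.19]
  ],
  "turn": [
    [0,-0.45,0],
    [0,-0.45,0],
    [0,-0.45,0],
    [0,-0.45,0],
    [0,-0.45,0],
    [0,-0.45,0],
    [0,-0.45,0],
    [0,-0.45,0],
    [0,-0.45,0],
    [0,-0.45,0]
  ],
  "hand": [0,0,0,0,0,0,0,0,0,0]
}}

```text
time_s: 16.7
position: [0.4565, 0.1598, 0.2328]
tool_rot: [[0.002, 1.0, -0.0], [0.586, -0.001, -0.811], [-0.811, 0.001, -0.586]]
ft_force: [0.1, 0.1, -2.0]
grip_width: 0.0128
gripper_force: 107.7
```

{"method": "drive_tool", "body": {
  "offset": [
    [0.01,0,-0.19],
    [0.01,0,-0.18],
    [0.01,0,-0.19],
    [0.01,0,-0.19],
    [0.01,0,-0.19],
    [0.01,0,-0.19],
    [0.01,0,-0.19],
    [0.01,0,-0.18],
    [0.01,0,-0.19],
    [0.01,0,-0.19]
  ],
  "turn": [
    [0,-0.45,0],
    [0,-0.45,0],
    [0,-0.45,0],
    [0,-0.45,0],
    [0,-0.45,0],
    [0,-0.45,0],
    [0,-0.45,0],
    [0,-0.45,0],
    [0,-0.45,0],
    [0,-0.45,0]
  ],
  "hand": [0,0,0,0,0,0,0,0,0,0]
}}

```text
time_s: 17.95
position: [0.4565, 0.2295, 0.259]
tool_rot: [[0.0, 1.0, -0.001], [0.153, -0.001, -0.988], [-0.988, 0.0, -0.153]]
ft_force: [0.1, -0.5, -2.1]
grip_width: 0.0128
gripper_force: 107.8
```

```bash
python3 - <<'E'
from h import *
o=log(); print(o["time_s"],np.round(o["q"],1),o["ft_force"],o["grip_width"])
s=get_image("scene"); t=get_image("top")
c=np.zeros((560,800,3),np.uint8); c[:480,:440]=cv2.resize(s[160:280,150:260],None,fx=4,fy=4,interpolation=2); c[:560,440:800]=cv2.resize(t[190:330,160:250],None,fx=4,fy=4,interpolation=2); cv2.imwrite("pics/p1.png",c)
E
```

```text
17.95 [ 36.5  43.   68.5 -65.7 119.4  30.9] [ 0.12471104 -0.50792558 -2.12457895] 0.01276309338998816
```

View pics/p1.png

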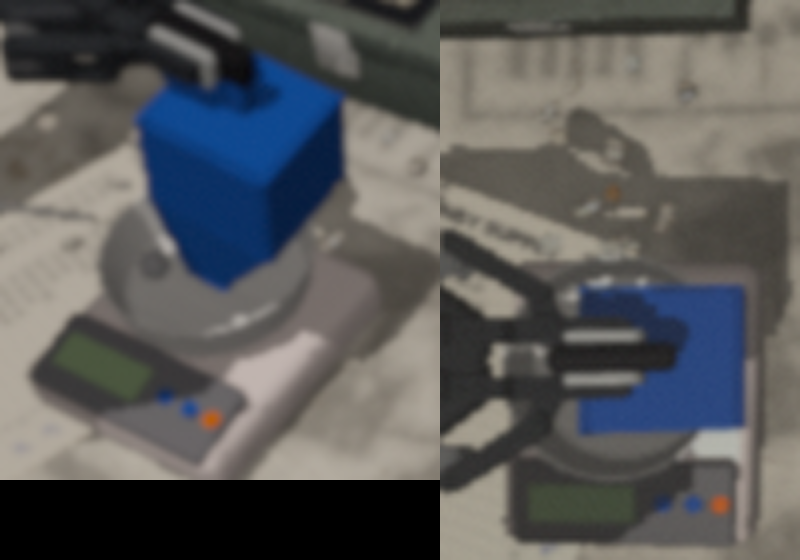

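One ball is visible in the pan at (155,262) in the crop, and the weight reading matches an empty jug. I'll let the last balls settle, then tilt back.

{"method": "drive_tool", "body": {
  "offset": [
    [0,0,0],
    [0,0,0],
    [0,0,0],
    [0,0,0],
    [0,0,0],
    [0,0,0],
    [0,0,0],
    [0,0,0],
    [0,0,0],
    [0,0,0]
  ],
  "turn": [
    [0,0,0],
    [0,0,0],
    [0,0,0],
    [0,0,0],
    [0,0,0],
    [0,0,0],
    [0,0,0],
    [0,0,0],
    [0,0,0],
    [0,0,0]
  ],
  "hand": [0,0,0,0,0,0,0,0,0,0]
}}

```text
time_s: 19.3
position: [0.4564, 0.2291, 0.259]
tool_rot: [[0.0, 1.0, -0.001], [0.156, -0.001, -0.988], [-0.988, 0.0, -0.156]]
ft_force: [0.7, 0.2, -2.0]
grip_width: 0.0128
gripper_force: 107.8
```

```bash
python3 - <<'E'
from h import *
from kin import pour
o=log(); p,r=np.array(o["position"]),np.array(o["tool_rot"]); out=[]
print(o["ft_force"])
for i in range(20):
    th=81-4.05*(i+1); P,R=pour(90,th,1,lipz=.105+.055*(1-min(1,th/60)))
    d=np.round(r.T@(P-p)/.04,2); t=np.round(np.degrees(Ro.from_matrix(r.T@R).as_rotvec())/6,2)
    p=p+r@d*.04; r=r@Ro.from_rotvec(np.radians(t*6)).as_matrix(); out.append((d.tolist(),t.tolist()))
for k in range(0,20,10): print([a for a,b in out[k:k+10]],[b for a,b in out[k:k+10]])
print(o["time_s"],o["position"],p)
E
```

```text
[ 0.66989016  0.16018488 -2.03580561]
[[-0.11, -0.01, 0.26], [0.0, -0.0, 0.28], [0.0, -0.0, 0.28], [0.01, -0.0, 0.28], [0.0, -0.0, 0.29], [-0.06, -0.0, 0.24], [-0.08, -0.0, 0.23], [-0.07, -0.0, 0.23], [-0.07, -0.0, 0.22], [-0.06, -0.0, 0.22]] [[-0.01, 0.67, -0.0], [-0.0, 0.68, -0.0], [-0.0, 0.67, -0.0], [-0.0, 0.68, -0.0], [-0.0, 0.67, -0.0], [0.0, 0.68, -0.0], [0.0, 0.67, -0.0], [0.0, 0.68, -0.0], [0.0, 0.67, -0.0], [0.0, 0.68, -0.0]]
[[-0.05, -0.0, 0.21], [-0.06, -0.0, 0.21], [-0.04, -0.0, 0.2], [-0.04, -0.0, 0.2], [-0.04, -0.0, 0.2], [-0.03, -0.0, 0.2], [-0.02, -0.0, 0.19], [-0.02, -0.0, 0.19], [-0.01, -0.0, 0.19], [-0.0, -0.0, 0.19]] [[0.0, 0.67, -0.0], [0.0, 0.68, -0.0], [0.0, 0.67, -0.0], [0.0, 0.68, -0.0], [0.0, 0.67, -0.0], [0.0, 0.68, -0.0], [0.0, 0.67, -0.0], [0.0, 0.68, -0.0], [0.0, 0.67, -0.0], [0.0, 0.68, -0.0]]
19.3 [0.45643135 0.22905771 0.2589505 ] [0.4560271  0.09065634 0.16418413]
```

{"method": "drive_tool", "body": {
  "offset": [
    [-0.11,0,0.26],
    [0,0,0.28],
    [0,0,0.28],
    [0,0,0.28],
    [0,0,0.29],
    [-0.06,0,0.24],
    [-0.08,0,0.23],
    [-0.07,0,0.23],
    [-0.07,0,0.22],
    [-0.06,0,0.22]
  ],
  "turn": [
    [0,0.67,0],
    [0,0.68,0],
    [0,0.67,0],
    [0,0.68,0],
    [0,0.67,0],
    [0,0.68,0],
    [0,0.67,0],
    [0,0.68,0],
    [0,0.67,0],
    [0,0.68,0]
  ],
  "hand": [0,0,0,0,0,0,0,0,0,0]
}}

```text
time_s: 20.55
position: [0.4562, 0.1308, 0.2303]
tool_rot: [[0.001, 1.0, -0.001], [0.762, -0.001, -0.648], [-0.648, 0.0, -0.762]]
ft_force: [0.4, 0.9, -1.7]
grip_width: 0.0128
gripper_force: 107.6
```

{"method": "drive_tool", "body": {
  "offset": [
    [-0.05,0,0.21],
    [-0.06,0,0.21],
    [-0.04,0,0.2],
    [-0.04,0,0.2],
    [-0.04,0,0.2],
    [-0.03,0,0.2],
    [-0.02,0,0.19],
    [-0.02,0,0.19],
    [-0.01,0,0.19],
    [0,0,0.19]
  ],
  "turn": [
    [0,0.67,0],
    [0,0.68,0],
    [0,0.67,0],
    [0,0.68,0],
    [0,0.67,0],
    [0,0.68,0],
    [0,0.67,0],
    [0,0.68,0],
    [0,0.67,0],
    [0,0.68,0]
  ],
  "hand": [0,0,0,0,0,0,0,0,0,0]
}}

```text
time_s: 21.8
position: [0.456, 0.0902, 0.1645]
tool_rot: [[0.001, 1.0, -0.0], [1.0, -0.001, 0.001], [0.001, -0.0, -1.0]]
ft_force: [-0.1, 0.6, -1.9]
grip_width: 0.0127
gripper_force: 107.5
```

```bash
python3 - <<'E'
from h import *
o=log(); print(o["time_s"],np.round(o["q"],1),o["ft_force"],o["position"])
s=get_image("scene"); t=get_image("top")
c=np.zeros((560,800,3),np.uint8); c[:480,:440]=cv2.resize(s[160:280,170:280],None,fx=4,fy=4,interpolation=2); c[:560,440:800]=cv2.resize(t[220:360,170:260],None,fx=4,fy=4,interpolation=2); cv2.imwrite("pics/p2.png",c)
# to above the mat: mat (0.471,-0.278); yaw a -> TCP = mat - .066 jx
for a in(25,-10,-30,-50):
    j=np.array([np.cos(np.radians(a)),np.sin(np.radians(a))]); print(a,np.array([.472,-.278])-.066*j)
rows(list(np.array([.472,-.278])-.066*np.array([np.cos(np.radians(-20)),np.sin(np.radians(-20))]))+[.15],down(-20),30)
E
```

```text
21.8 [-3.5 17.2 93.7  0.1 69.1 -3.5] [-0.09524224  0.62115656 -1.85404074] [0.45600823 0.09016618 0.16449918]
25 [ 0.41218369 -0.30589281]
-10 [ 0.40700269 -0.26653922]
-30 [ 0.41484232 -0.245     ]
-50 [ 0.42957602 -0.22744107]
[[-0.29, -0.04, 0.01], [-0.29, -0.02, 0.01], [-0.29, 0.0, 0.02], [-0.29, 0.02, 0.01], [-0.28, 0.04, 0.01], [-0.29, 0.05, 0.01], [-0.28, 0.07, 0.01], [-0.27, 0.1, 0.02], [-0.27, 0.1, 0.01], [-0.26, 0.13, 0.01]] [[0.0, 0.0, 0.61], [0.0, 0.0, 0.61], [0.0, 0.0, 0.61], [0.0, 0.0, 0.61], [0.0, 0.0, 0.61], [0.0, 0.0, 0.61], [0.0, 0.0, 0.61], [0.0, 0.0, 0.61], [0.0, 0.0, 0.61], [0.0, 0.0, 0.61]]
[[-0.26, 0.14, 0.01], [-0.24, 0.16, 0.01], [-0.23, 0.17, 0.01], [-0.23, 0.19, 0.02], [-0.2, 0.2, 0.01], [-0.2, 0.21, 0.01], [-0.18, 0.23, 0.01], [-0.17, 0.24, 0.01], [-0.15, 0.24, 0.02], [-0.14, 0.26, 0.01]] [[0.0, 0.0, 0.61], [0.0, 0.0, 0.61], [0.0, 0.0, 0.61], [0.0, 0.0, 0.61], [0.0, 0.0, 0.61], [0.0, 0.0, 0.61], [0.0, 0.0, 0.61], [0.0, 0.0, 0.61], [0.0, 0.0, 0.61], [0.0, 0.0, 0.61]]
[[-0.12, 0.26, 0.01], [-0.1, 0.27, 0.01], [-0.08, 0.28, 0.01], [-0.07, 0.28, 0.02], [-0.04, 0.29, 0.01], [-0.03, 0.29, 0.01], [-0.02, 0.29, 0.01], [0.01, 0.29, 0.01], [0.03, 0.29, 0.02], [0.04, 0.28, 0.01]] [[0.0, 0.0, 0.61], [0.0, 0.0, 0.61], [0.0, 0.0, 0.61], [0.0, 0.0, 0.61], [0.0, 0.0, 0.61], [0.0, 0.0, 0.61], [0.0, 0.0, 0.61], [0.0, 0.0, 0.61], [0.0, 0.0, 0.61], [0.0, 0.0, 0.61]]
t 21.9 end [ 0.41   -0.2553  0.1499]
```

View pics/p2.png

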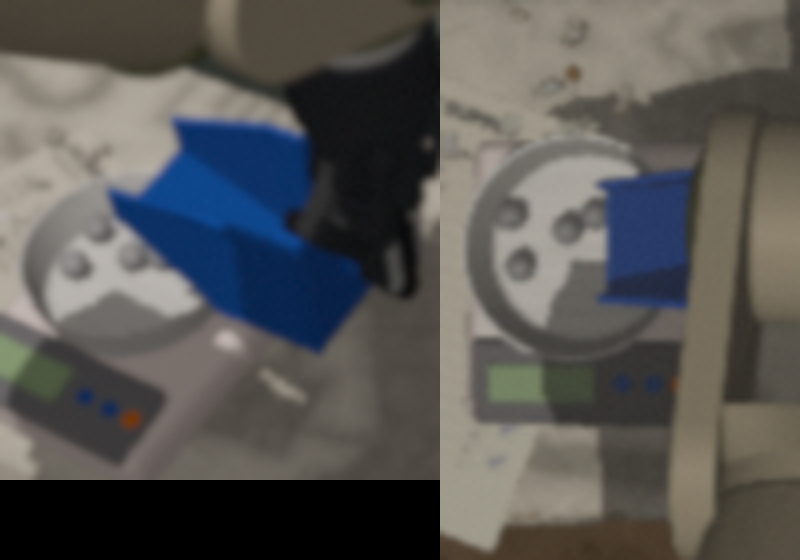

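All four balls are in the pan: top crop (512,212), (520,264), (568,228) and (594,212). Carrying to the mat.

{"method": "drive_tool", "body": {
  "offset": [
    [-0.29,-0.04,0.01],
    [-0.29,-0.02,0.01],
    [-0.29,0,0.02],
    [-0.29,0.02,0.01],
    [-0.28,0.04,0.01],
    [-0.29,0.05,0.01],
    [-0.28,0.07,0.01],
    [-0.27,0.1,0.02],
    [-0.27,0.1,0.01],
    [-0.26,0.13,0.01]
  ],
  "turn": [
    [0,0,0.61],
    [0,0,0.61],
    [0,0,0.61],
    [0,0,0.61],
    [0,0,0.61],
    [0,0,0.61],
    [0,0,0.61],
    [0,0,0.61],
    [0,0,0.61],
    [0,0,0.61]
  ],
  "hand": [0,0,0,0,0,0,0,0,0,0]
}}

```text
time_s: 23.15
position: [0.4412, -0.0252, 0.1597]
tool_rot: [[0.601, 0.8, 0.0], [0.8, -0.601, -0.0], [0.0, 0.0, -1.0]]
ft_force: [1.1, 0.3, -3.0]
grip_width: 0.0129
gripper_force: 107.6
```

{"method": "drive_tool", "body": {
  "offset": [
    [-0.26,0.14,0.01],
    [-0.24,0.16,0.01],
    [-0.23,0.17,0.01],
    [-0.23,0.19,0.02],
    [-0.2,0.2,0.01],
    [-0.2,0.21,0.01],
    [-0.18,0.23,0.01],
    [-0.17,0.24,0.01],
    [-0.15,0.24,0.02],
    [-0.14,0.26,0.01]
  ],
  "turn": [
    [0,0,0.61],
    [0,0,0.61],
    [0,0,0.61],
    [0,0,0.61],
    [0,0,0.61],
    [0,0,0.61],
    [0,0,0.61],
    [0,0,0.61],
    [0,0,0.61],
    [0,0,0.61]
  ],
  "hand": [0,0,0,0,0,0,0,0,0,0]
}}

```text
time_s: 24.4
position: [0.4258, -0.1403, 0.1549]
tool_rot: [[0.959, 0.284, -0.0], [0.284, -0.959, 0.0], [0.0, -0.0, -1.0]]
ft_force: [0.0, -0.5, -2.4]
grip_width: 0.0125
gripper_force: 107.6
```

{"method": "drive_tool", "body": {
  "offset": [
    [-0.12,0.26,0.01],
    [-0.1,0.27,0.01],
    [-0.08,0.28,0.01],
    [-0.07,0.28,0.02],
    [-0.04,0.29,0.01],
    [-0.03,0.29,0.01],
    [-0.02,0.29,0.01],
    [0.01,0.29,0.01],
    [0.03,0.29,0.02],
    [0.04,0.28,0.01]
  ],
  "turn": [
    [0,0,0.61],
    [0,0,0.61],
    [0,0,0.61],
    [0,0,0.61],
    [0,0,0.61],
    [0,0,0.61],
    [0,0,0.61],
    [0,0,0.61],
    [0,0,0.61],
    [0,0,0.61]
  ],
  "hand": [0,0,0,0,0,0,0,0,0,0]
}}

```text
time_s: 25.65
position: [0.4107, -0.2551, 0.15]
tool_rot: [[0.939, -0.344, -0.0], [-0.344, -0.939, 0.0], [-0.0, -0.0, -1.0]]
ft_force: [0.3, -0.7, -2.4]
grip_width: 0.0129
gripper_force: 107.6
```

```bash
python3 - <<'E'
from h import *
rows([.410,-.2554,.060],down(-20),10)
s=get_image("scene"); cv2.imwrite("pics/m0.png",cv2.resize(s[200:380,330:500],None,fx=3,fy=3,interpolation=2))
E
```

```text
[[-0.0, 0.0, 0.23], [-0.0, 0.0, 0.22], [-0.0, 0.0, 0.23], [-0.01, 0.01, 0.22], [0.0, -0.0, 0.23], [0.0, -0.0, 0.22], [0.0, 0.0, 0.23], [-0.0, 0.0, 0.22], [-0.0, 0.0, 0.23], [-0.0, 0.01, 0.22]] [[0.0, 0.0, 0.0], [0.0, 0.0, 0.0], [0.0, 0.0, 0.0], [0.0, 0.0, 0.0], [0.0, 0.0, 0.0], [0.0, 0.0, 0.0], [0.0, 0.0, 0.0], [0.0, 0.0, 0.0], [0.0, 0.0, 0.0], [0.0, 0.0, 0.0]]
t 25.65 end [ 0.4101 -0.2556  0.06  ]
```

View pics/m0.png

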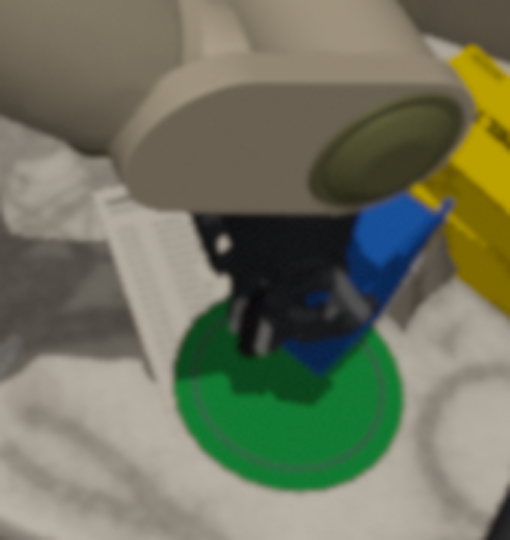

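The jug hangs upright above the mat, with the mat centred at about (290,390) in the crop. Lowering gently.

{"method": "drive_tool", "body": {
  "offset": [
    [0,0,0.2],
    [0,0,0.3],
    [0,0,0.35],
    [0,0,0.35],
    [0,0,0.3],
    [0,0,0.3],
    [0,0,0.2],
    [0,0,0.15],
    [0,0,0.08],
    [0,0,0.05]
  ],
  "turn": [
    [0,0,0],
    [0,0,0],
    [0,0,0],
    [0,0,0],
    [0,0,0],
    [0,0,0],
    [0,0,0],
    [0,0,0],
    [0,0,0],
    [0,0,0]
  ],
  "hand": [0,0,0,0,0,0,0,0,0,0]
}}

```text
time_s: 26.95
position: [0.4112, -0.2544, 0.059]
tool_rot: [[0.94, -0.34, 0.0], [-0.34, -0.94, -0.0], [0.0, 0.0, -1.0]]
ft_force: [-0.3, 0.5, -3.1]
grip_width: 0.0128
gripper_force: 107.5
```

{"method": "drive_tool", "body": {
  "offset": [
    [0,0,0.03],
    [0,0,0.03],
    [0,0,0.03],
    [0,0,0.03],
    [0,0,0.02],
    [0,0,0.02],
    [0,0,0],
    [0,0,0],
    [0,0,0],
    [0,0,0]
  ],
  "turn": [
    [0,0,0],
    [0,0,0],
    [0,0,0],
    [0,0,0],
    [0,0,0],
    [0,0,0],
    [0,0,0],
    [0,0,0],
    [0,0,0],
    [0,0,0]
  ],
  "hand": [0,0,0,0,0,0,0,0,0,0]
}}

```text
time_s: 28.2
position: [0.4111, -0.2543, 0.0526]
tool_rot: [[0.94, -0.34, 0.0], [-0.34, -0.94, -0.0], [0.0, -0.0, -1.0]]
ft_force: [0.4, -0.1, -1.7]
grip_width: 0.0127
gripper_force: 107.5
```

{"method": "drive_tool", "body": {
  "offset": [
    [0,0,0.01],
    [0,0,0.01],
    [0,0,0.01],
    [0,0,0.01],
    [0,0,0],
    [0,0,0],
    [0,0,0],
    [0,0,0],
    [0,0,0],
    [0,0,0]
  ],
  "turn": [
    [0,0,0],
    [0,0,0],
    [0,0,0],
    [0,0,0],
    [0,0,0],
    [0,0,0],
    [0,0,0],
    [0,0,0],
    [0,0,0],
    [0,0,0]
  ],
  "hand": [0,0,0,0,0,0,0,0,0,0]
}}

```text
time_s: 29.45
position: [0.4111, -0.2544, 0.0518]
tool_rot: [[0.94, -0.34, 0.001], [-0.34, -0.94, -0.001], [0.001, 0.0, -1.0]]
ft_force: [-3.9, 2.3, 10.6]
grip_width: 0.0125
gripper_force: 109.5
```

{"method": "drive_tool", "body": {
  "offset": [
    [0,0,-0.01],
    [0,0,0],
    [0,0,0],
    [0,0,0],
    [0,0,0],
    [0,0,0],
    [0,0,0],
    [0,0,0],
    [0,0,0],
    [0,0,0]
  ],
  "turn": [
    [0,0,0],
    [0,0,0],
    [0,0,0],
    [0,0,0],
    [0,0,0],
    [0,0,0],
    [0,0,0],
    [0,0,0],
    [0,0,0],
    [0,0,0]
  ],
  "hand": [0.1,0.15,0.18,0.21,0.25,0.3,0.4,0.5,0.5,0.5],
  "newtons": 20
}}

```text
time_s: 30.7
position: [0.4111, -0.2543, 0.0514]
tool_rot: [[0.94, -0.34, 0.0], [-0.34, -0.94, -0.0], [0.0, -0.0, -1.0]]
ft_force: [0.2, -0.2, 1.0]
grip_width: 0.0427
gripper_force: 0.0
```

{"method": "drive_tool", "body": {
  "offset": [
    [0,0,-0.1],
    [0,0,-0.2],
    [0,0,-0.4],
    [0,0,-0.5],
    [0,0,-0.5],
    [0,0,-0.6],
    [0,0,-0.7],
    [0,0,-0.7],
    [0,0,-0.5],
    [0,0,-0.3]
  ],
  "turn": [
    [0,0,0],
    [0,0,0],
    [0,0,0],
    [0,0,0],
    [0,0,0],
    [0,0,0],
    [0,0,0],
    [0,0,0],
    [0,0,0],
    [0,0,0]
  ],
  "hand": [0.5,0.5,0.5,0.5,0.5,0.5,0.5,0.5,0.5,0.5]
}}

```text
time_s: 31.95
position: [0.4111, -0.2543, 0.2328]
tool_rot: [[0.94, -0.34, 0.001], [-0.34, -0.94, -0.001], [0.002, 0.001, -1.0]]
ft_force: [-0.7, -0.8, -0.1]
grip_width: 0.0425
gripper_force: 0.0
```

{"method": "drive_tool", "body": {
  "offset": [
    [-0.5,0,-0.2],
    [-0.5,-0.8,0],
    [-0.3,-0.8,0],
    [0,-0.8,0],
    [0,-0.8,0],
    [0,-0.6,0],
    [0,0,0],
    [0,0,0],
    [0,0,0],
    [0,0,0]
  ],
  "turn": [
    [0,0,0],
    [0,0,0],
    [0,0,0],
    [0,0,0],
    [0,0,0],
    [0,0,0],
    [0,0,0],
    [0,0,0],
    [0,0,0],
    [0,0,0]
  ],
  "hand": [0.5,0.5,0.5,0.5,0.5,0.5,0.5,0.5,0.5,0.5]
}}

```text
time_s: 33.2
position: [0.4137, -0.0942, 0.2393]
tool_rot: [[0.94, -0.341, 0.0], [-0.341, -0.94, 0.0], [0.0, -0.0, -1.0]]
ft_force: [0.5, 0.2, 0.1]
grip_width: 0.0425
gripper_force: 0.0
```

```bash
python3 - <<'E'
from h import *
s=get_image("scene"); t=get_image("top")
c=np.zeros((480,800,3),np.uint8); c[:480,:400]=cv2.resize(s[160:400,300:500],None,fx=2,fy=2,interpolation=2); c[:480,400:]=cv2.resize(t[180:372,330:490],None,fx=2.5,fy=2.5,interpolation=2); cv2.imwrite("pics/f.png",c)
E
```

```text
(no output)
```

View pics/f.png

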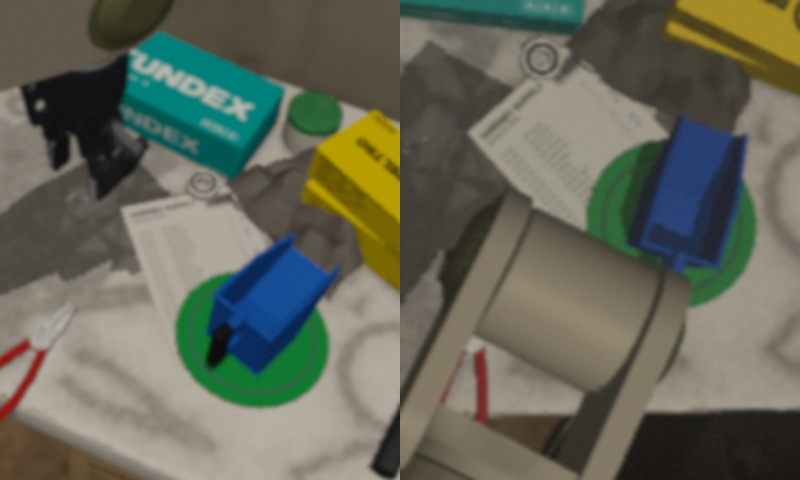

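The jug stands upright and empty on the green mat: body at about (690,195) in the top half of the picture, mat centre at about (672,222), and the base on the mat. The robot is clear of everything, so I'm handing in the job.

```bash
python3 -c "
from rig import env
print(env.close_job())"
```

```text
the job is handed in; nothing more can be done
None
```

The job is handed in: all four balls are in the scale's pan, the empty jug stands upright on the green mat, and the robot is clear, at about 33 s of the 56 s allowed; no verdict was returned.

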